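# Offer up a lamp cover over a fenced instrument housing

## Task

Push the open instrument housing square and flush into the corner of the metal fence. Then pick up the larger, four-hole cover by its finned block and hold it level, hovering about a centimetre above the housing without touching it, with its four holes lined up over the four threaded holes, ready for a colleague to start the screws. Finish while still holding it there, leave the housing flush in its corner, and leave the small two-hole cover and the other things on the bench where they are.

Things in the scene. Friction and masses are not known exactly. Their poses are not given: they have to be found in the camera images.
- fence: L-shaped aluminium fence fixed to the bench: two bars 16 mm thick, 30 mm high, at a right angle. Origin: the INNER corner, on the bench. x points roughly away from the robot, y to its left (yawed up to 0.25 rad). The far bar's inner face is the plane x = 0 (from y = -150 to 16 mm), the left bar's is y = 0 (from x = -140 to 0). The housing starts free of both, at negative x and y.
- housing_mid (a point): Centre, half-way up (25 mm), of the housing: beige open box 130 (its x) by 110 (y) by 50 mm high, walls 4 mm, loose, 0.4 to 0.8 kg, circuit board and lamp inside, an aluminium boss in each corner. Starts within 0.25 rad of square to the fence, its centre 20 to 45 mm short of flush each way. Flush, this point is at x = -65, y = -55 mm in the fence's frame, axes parallel to the fence's.
- thread0 (a point): Threaded hole (M4, a small dark dot in the top of a boss, flush with the housing's rim, 50 mm above the bench) in the housing's +x +y corner, at (+52, +42) mm from the housing's centre. The four threaded holes lie at (+-52, +-42) mm.
- thread2 (a point): The threaded hole diagonally opposite, at (-52, -42) mm in the housing's axes.
- cover_mid (a point): Centre, half-way up (20 mm above its underside), of the larger cover: grey metal plate 130 (x) by 110 (y) by 4 mm flat on the bench to the robot's right, a 12 mm hole at each corner, on top a central finned block 60 long (x), 28 wide (y), 36 mm high, to grip across the 28 mm; 0.22 to 0.42 kg. Fits either way round. It and the small cover may be in each other's places.
- cover_hole0 (a point): Centre of the cover's +x +y corner hole at the plate's underside, at (+52, +42) mm from the cover's centre. The four holes lie at (+-52, +-42) mm.
- cover_hole2 (a point): Centre of the diagonally opposite hole at the underside, at (-52, -42) mm.
- small_cover_mid (a point): Centre, half-way up, of the small cover, not wanted: grey metal plate 96 by 76 by 4 mm with only two holes and a shorter finned block (40 by 28 mm, 36 high).
- reagent_mid (a point): Centre of a white reagent bottle standing on the bench, 60 mm in diameter, 130 mm high. To be left alone.
- jar_mid (a point): Centre of an amber glass jar, 52 mm in diameter, 70 mm high. To be left alone.
- slide_box_mid (a point): Centre of a grey slide box, 85 by 100 by 35 mm. To be left alone.
- tube_rack_mid (a point): Centre of a white rack of capped tubes, 70 by 180 mm, 102 mm high, long side along y. To be left alone.
- dish_mid (a point): Centre of a small steel dish near the robot, 70 mm in diameter, 15 mm high. To be left alone.
- screwdriver_grip (a point): Handle of a black-handled screwdriver, 170 mm long, lying on the bench between the covers and the fence. To be left alone.
There are look-alikes about, which are no part of the job. What is shaped like the part that bears cover_mid but purple is not meant.

How it is judged:
By the outcome, as a careful person would: the job done as asked, in the order asked, and still so for the second after the job is handed in, while the arm keeps its last pose, push and grip.
It also fails if it takes over 70 s, if anything falls off the work surface, if the arm or the gripper's body presses on something with over 40 N, if the wrist force passes 120 N, or if a joint passes its speed limit or range.

## Robot

A 6-joint arm with a two-finger parallel gripper is mounted at the origin on the work surface. World frame = base frame: x ahead of the robot, y to its left, z up, the work surface at z = 0. Lengths are in m, angles in rad, forces in N, time in s.
With the tool pointing down it reaches from about 0.225 to 0.875 m from the base axis. Payload 3.4 kg.
Tool frame: the origin (TCP) lies between the finger pads; the fingertips stand 8 mm ahead of it and the grasp point (between the pads) lies 11 mm behind it; z points along the fingers, y is the line along which they close (so a half turn about z gives the same grasp; the last joint's range is limited). The gripper opens to 85 mm and grips with 20 to 120 N. Pads are 22 mm wide; open, the fingers measure 114 mm over their backs; the gripper's body (76 mm by 85 mm) begins 54 mm behind the grasp point. The pads swing forward as they close: fully open they stand 13 mm farther back than shut.
Start: joints at [1.226, 0.276, 1.505, -0, 1.361, -0.121], TCP at [0.128, 0.561, 0.239] pointing down, gripper open.
Joint ranges: [-2.89, 2.89], [-0.75, 2.08], [0.22, 2.7], [-1.18, 4.32], [0.11, 2.71], [-2.7, 2.7]. Speed limits (rad/s): [2.57, 2.57, 3.14, 3.14, 3.14, 3.14].

## Interface

Orientations are given as a unit quaternion [w, x, y, z].
In Python, from rig import manip gives the robot as it stands.
- The arm moves only by the tool move_arm, never from a script. Its argument "deltas" is a list that holds one entry, the list of rows, each a list of 5 numbers: the shift along the tool's x, y, z normalised to -1 to 1, where 1 is 80 cm, then the turn about the tool's z normalised to -1 to 1, where 1 is 120 degrees, then the closure, from -1 (fully open) to 1 (shut). In form: [[[tx, ty, tz, twist, grip], ...]]. A call has 1 to 12 rows; each row is the pose to reach, as a shift and turn from the pose commanded when the call began, along the tool's axes at that moment; what a row does not reach only later rows make up. A row lasts 1/10 s, in which the tool goes at most 50 mm and 8.59 degrees, less where a joint would pass 70% of its speed; a pose out of reach is approached as far as the arm can. A call with a number of a shift or a turn outside -1 to 1 is refused whole. A call with a gripper value outside its range is refused whole. The fingers move at their own pace and stop on an object; "squeeze" is the grip in N (left out, the last holds). Time passes only in rows, so rows that repeat a pose let the fingers close. It gives the time, the measured TCP pose, the force, the opening and the grip force at its end, in the units of the state.
- manip.get_state(): the state, without advancing time (a new reading comes with each control period).
- manip.get_image(name): name is "scene" or "top" or "wrist"; returns the picture (384x512x3 uint8, red, green, blue); there is no depth.
- manip.camera_params(name): a dict with "fx", "fy", "cx", "cy" (pixels), "R" (3x3) and "t" (3): a world point X has camera coordinates R X + t; the wrist camera has in their place "tool_from_camera" (4x4, takes a point from camera to tool coordinates, whose origin is the TCP and whose axes are the flange's). Camera axes: x right, y down, z forward; pixel columns grow to the right and rows downward; lengths in m; the calibration is good to about 2 mm. A picture is of the moment at which its call begins: read the wrist's pose just before it. camera_params takes no time and is no camera call.
- manip.sign_off(): hands the job in; it is judged then, once.
The state is a dict: "clock": time; "qpos": joint angles; "qd": joint speeds; "effort": joint torques, N m; "position": TCP position; "ee_rot": TCP orientation; "contact_force": force on the tool from outside, world axes, zero at the start; "moment": the same for the moment, N m; "width": finger opening in m; "gripper_force": force on a finger pad.
Only numpy, scipy, OpenCV 4.12 (cv2) and the standard library are available. Lean on these libraries where they do the work, as an engineer would, in place of code of your own. Each camera call takes 0.05 s, during which the arm holds its last target. There are 200 camera calls.

## Working session

There is one attempt and no reset: what is moved stays moved. The work goes in short steps, Python scripts to look and compute and a tool call to move; the robot and the scene stay as the last step left them, time stands still between calls to the robot, and variables do not carry over. Pictures are saved under pics/ and viewed, at most 10 in all, crops included, and the job is handed in when it is done.

Besides the shell and the picture viewer there is one more tool, called after "Call:" by a JSON object that holds its "name" and its "arguments". move_arm: Moves the arm, as the interface text tells. Scaled input: -1 to 1 covers 80 cm each way for a shift and 120 degrees each way for a turn. Its arguments: {"type":"object","properties":{"deltas":{"type":"array","items":{"type":"array","items":{"type":"array","items":{"type":"number","minimum":-1,"maximum":1}}}},"squeeze":{"type":"number"}},"required":["deltas"]}

```bash
mkdir -p pics; ls; cat > h.py <<'E'
import numpy as np, cv2
from rig import manip
def snap(n,f):
    im=manip.get_image(n)[:,:,::-1].copy(); cv2.imwrite('pics/'+f,im); return im
def ray(cam,u,v,z):
    p=manip.camera_params(cam); R=np.array(p['R']);t=np.array(p['t'])
    d=R.T@np.array([(u-p['cx'])/p['fx'],(v-p['cy'])/p['fy'],1]); c=-R.T@t
    return c+d*(z-c[2])/d[2]
def proj(cam,X):
    p=manip.camera_params(cam); q=np.array(p['R'])@np.array(X)+np.array(p['t'])
    return q[0]/q[2]*p['fx']+p['cx'],q[1]/q[2]*p['fy']+p['cy']
E
python3 - <<'E'
from h import *
a=snap('scene','s0.png');b=snap('top','t0.png')
cv2.imwrite('pics/t0b.png',cv2.resize(b,(800,600),interpolation=cv2.INTER_CUBIC))
for c in('scene','top'):print(manip.camera_params(c))
print(manip.camera_params('wrist')); print(manip.get_state())
E
```

```text
pics
{'fx': 395.95216240229223, 'fy': 395.95216240229223, 'cx': 253.78186792391773, 'cy': 193.71728988841213, 'R': array([[ 0.39332982,  0.91932595, -0.0114653 ],
       [ 0.63025909, -0.27869106, -0.72464114],
       [-0.66937667,  0.27779686, -0.68903104]]), 't': array([-0.14358716, -0.3045802 ,  1.49060024])}
{'fx': 391.52291144121784, 'fy': 391.52291144121784, 'cx': 255.52387580226755, 'cy': 195.38987038528242, 'R': array([[ 2.40836141e-02, -9.99709008e-01,  1.37043757e-03],
       [-9.96448590e-01, -2.41156624e-02, -8.06761611e-02],
       [ 8.06857340e-02,  5.77402952e-04, -9.96739424e-01]]), 't': array([-0.07369867,  0.53780945,  1.12105057])}
{'fx': 313.20151785583363, 'fy': 313.20151785583363, 'cx': 250.86107300418178, 'cy': 187.69885876645967, 'tool_from_camera': array([[-3.33295339e-04, -9.60656491e-01, -2.77739077e-01,
         6.97814236e-02],
       [ 9.99999588e-01, -5.54732535e-04,  7.18704083e-04,
         4.75876256e-04],
       [-8.44498645e-04, -2.77738723e-01,  9.60656280e-01,
        -1.35178978e-01],
       [ 0.00000000e+00,  0.00000000e+00,  0.00000000e+00,
         1.00000000e+00]])}
{'clock': 0.1, 'qpos': array([ 1.22601381e+00,  2.76528754e-01,  1.50603708e+00,  1.55856723e-06,
        1.36071239e+00, -1.21009355e-01]), 'qd': array([ 7.88515494e-04, -1.20370059e-03, -1.93162252e-03,  2.40308488e-03,
       -1.60139246e-03, -2.63242184e-05]), 'effort': array([ 4.51971127e-04, -4.17711246e+01, -2.46400791e+01, -2.72198322e-04,
        5.78854364e-03,  3.90621892e-06]), 'position': array([0.12744594, 0.560209  , 0.23851575]), 'ee_rot': array([-1.95252873e-04,  1.11653405e-01,  9.93746852e-01, -8.19854971e-04]), 'contact_force': array([-0.14022773,  0.25392616, -0.61136849]), 'moment': array([ 0.04423235, -0.01978584,  0.04093718]), 'gripper_force': 0.0, 'width': 0.08562263013923933}
```

View pics/t0b.png

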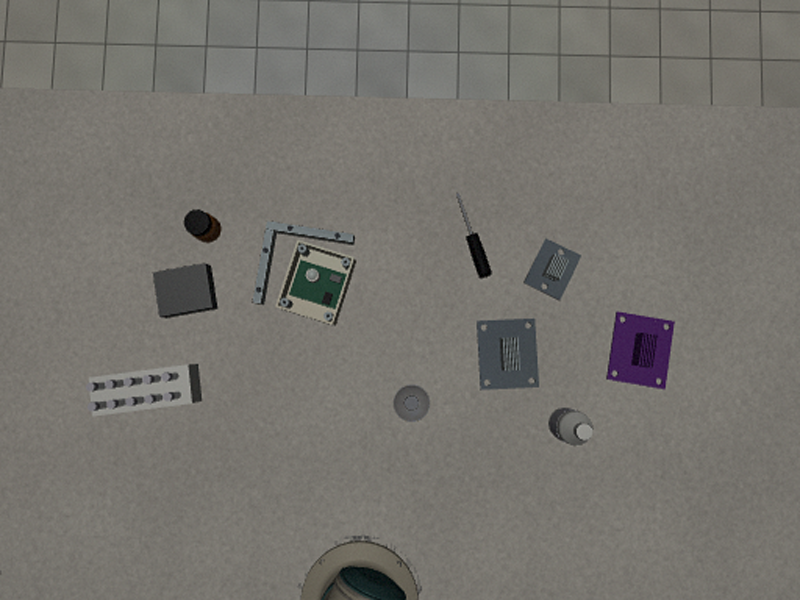

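View pics/s0.png

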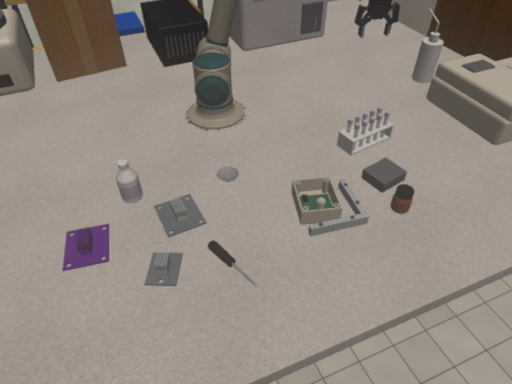

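The top view (800x600) shows the grey four-hole plate at (508,354), the grey small plate with two holes at (552,270), and a purple four-hole look-alike at (640,350). The fence corner is at (265,228) and the housing at (317,284). The grey plate at (508,354) fits: it is grey, larger and has four holes. I'll enlarge it to confirm.

```bash
python3 - <<'E'
from h import *
b=cv2.imread('pics/t0.png')
A=b[135:215,155:235]; C=b[190:270,295:375]
f=lambda i:cv2.resize(i,(400,400),interpolation=cv2.INTER_CUBIC)
cv2.imwrite('pics/c1.png',cv2.convertScaleAbs(np.hstack([f(A),f(C)]),alpha=1.4))
E
```

```text
(no output)
```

View pics/c1.png

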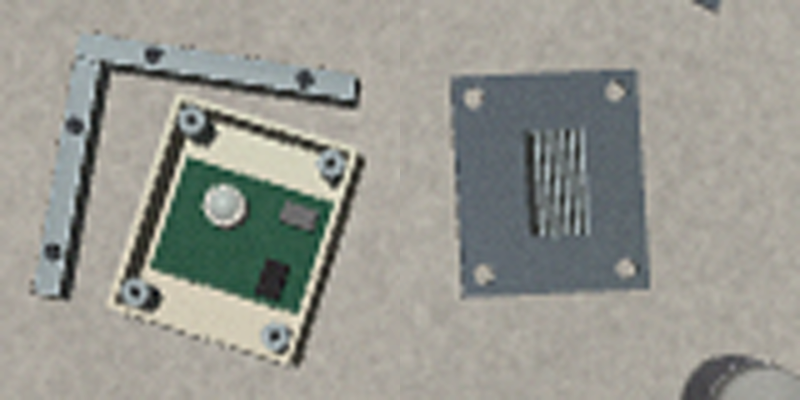

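The right half confirms the target: grey plate, four holes at crop (474,97), (615,91), (626,267), (485,273), with the finned block in the middle. In the left half the bosses are at (193,122), (331,164), (275,336) and (135,292), and the fence's inner corner is near (103,65).

```bash
python3 - <<'E'
from h import *
np.set_printoptions(precision=4,suppress=True)
g=lambda x,y,z:ray('top',155+(x+.5)/5-.5,135+(y+.5)/5-.5,z)[:2]
k=lambda x,y,z:ray('top',295+(x-400+.5)/5-.5,190+(y+.5)/5-.5,z)[:2]
p=manip.camera_params('top');print('cam',-p['R'].T@p['t'])
def rect(P,name):
    m=np.mean(P,0); ang=lambda v:np.arctan2(v[1],v[0])
    # P: FL, FR, NR, NL
    x=(P[0]+P[1]-P[2]-P[3])/2; y=(P[0]+P[3]-P[1]-P[2])/2
    print(name,m,'xlen',np.linalg.norm(x),'ylen',np.linalg.norm(y),'yaw',ang(x),ang([y[1],-y[0]]))
rect([g(*q,.05) for q in[(193,122),(331,164),(275,336),(135,292)]],'housing')
rect([k(*q,.004) for q in[(474,97),(615,91),(626,267),(485,273)]],'cover')
for z in(0,.03):
  c=g(103,65,z)if z else g(103,72,0);print('corner',z,c)
print('outer corner',g(78,36,.03)); 
a=g(78,36,.03);b=g(358,74,.03);d=g(35,290,.03)
print('far dir',b-a,np.linalg.norm(b-a),np.arctan2((a-b)[0],-(a-b)[1])*-1,'left',a-d,np.linalg.norm(a-d),np.arctan2((a-d)[1],(a-d)[0]))
E
```

```text
cam [ 0.4472 -0.0614  1.1609]
housing [0.5768 0.0951] xlen 0.10318035002149616 ylen 0.08337016109109831 yaw -0.2855977311099716 -0.2766233998822896
cover [ 0.4555 -0.2663] xlen 0.10352673694511187 ylen 0.08323927890099081 yaw 0.07251563403249214 0.06645393477973696
corner 0 [0.6751 0.1838]
corner 0.03 [0.6733 0.1776]
outer corner [0.6902 0.193 ]
far dir [-0.0185 -0.1647] 0.1657040946765446 -3.0294372605108544 left [ 0.1499 -0.0187] 0.1510460625671827 -0.12405736207219394
```

```bash
cat >> h.py <<'E'
from scipy.spatial.transform import Rotation as Ro
np.set_printoptions(precision=4,suppress=True)
O=np.array([.673,.178]);TH=-.117
def F(x,y,O=O,th=TH):
    c,s=np.cos(th),np.sin(th); return np.array([O[0]+c*x-s*y,O[1]+s*x+c*y])
def st():
    s=manip.get_state();w,x,y,z=s['ee_rot'];R=Ro.from_quat([x,y,z,w]).as_matrix()
    print('t',round(s['clock'],2),'pos',s['position'],'yaw_y',round(np.arctan2(R[1,1],R[0,1]),4),'tilt',R[:2,2],'F',s['contact_force'],'w',round(s['width'],4),'gf',s['gripper_force']);return s['position'],R
def go(pos,yaw=None):
    p,R=st();d=R.T@(np.array(pos)-p)/.8;tw=0
    if yaw is not None:
        a=yaw-np.arctan2(R[1,1],R[0,1]); a=(a+np.pi/2)%np.pi-np.pi/2; tw=-np.degrees(a)/120
    print('rows',np.round(d,4),'twist',round(tw,4))
E
python3 -c "
from h import *
go([*F(-.086,-.187),.2],TH)"
```

```text
t 0.1 pos [0.1274 0.5602 0.2385] yaw_y 1.347 tilt [-0.0006 -0.0016] F [-0.1402  0.2539 -0.6114] w 0.0856 gf 0.0
rows [-0.689  -0.5583  0.0489] twist 0.699
```

Call:
{"name": "move_arm", "arguments": {"deltas": [[[-0.689,-0.558,0.049,0.699,-1],[-0.689,-0.558,0.049,0.699,-1],[-0.689,-0.558,0.049,0.699,-1],[-0.689,-0.558,0.049,0.699,-1],[-0.689,-0.558,0.049,0.699,-1],[-0.689,-0.558,0.049,0.699,-1],[-0.689,-0.558,0.049,0.699,-1],[-0.689,-0.558,0.049,0.699,-1],[-0.689,-0.558,0.049,0.699,-1],[-0.689,-0.558,0.049,0.699,-1],[-0.689,-0.558,0.049,0.699,-1],[-0.689,-0.558,0.049,0.699,-1]]]}}

```text
clock: 1.3
position: [0.4986, 0.0878, 0.2059]
ee_rot: [-0.0, 0.747, 0.664, 0.0]
contact_force: [0.7, 0.9, 1.1]
width: 0.0854
gripper_force: 0.0
```

```bash
python3 -c "
from h import *
go([*F(-.086,-.187),.15],TH)"
```

```text
t 1.3 pos [0.4986 0.0878 0.2059] yaw_y -0.1175 tilt [-0.0003  0.0004] F [0.6576 0.9248 1.1319] w 0.0854 gf 0.0
rows [-0.0963  0.0959  0.0698] twist -0.0002
```

Call:
{"name": "move_arm", "arguments": {"deltas": [[[-0.096,0.096,0.07,0,-1],[-0.096,0.096,0.07,0,-1],[-0.096,0.096,0.07,0,-1],[-0.096,0.096,0.15,0,-1],[-0.096,0.096,0.2,0,-1],[-0.096,0.096,0.232,0,-1],[-0.096,0.096,0.232,0,-1],[-0.096,0.096,0.232,0,-1]]]}}

```text
clock: 2.1
position: [0.5653, 0.0049, 0.0208]
ee_rot: [-0.0, 0.747, 0.665, -0.0]
contact_force: [-0.1, 0.2, -0.0]
width: 0.0853
gripper_force: 0.0
```

```bash
python3 -c "
from h import *
go([*F(-.086,-.121+.003),.02],TH)
a=snap('wrist','w1.png')"
```

```text
t 2.1 pos [0.5653 0.0049 0.0208] yaw_y -0.1166 tilt [-0.0005  0.0004] F [-0.0984  0.1642 -0.0116] w 0.0853 gf 0.0
rows [0.0831 0.001  0.0011] twist 0.0002
```

View pics/w1.png

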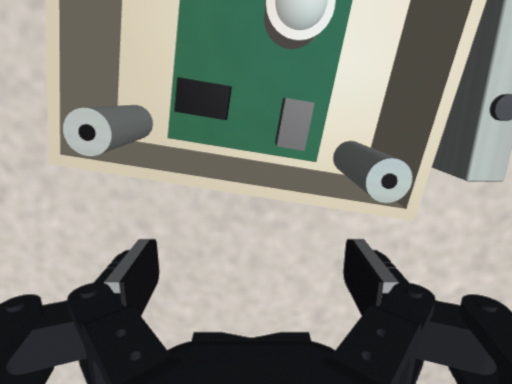

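The wrist view shows the two open fingers facing the housing's right wall, with bosses at (88,132) and (390,181) and the fence end at the right. I'll push along tool +x.

Call:
{"name": "move_arm", "arguments": {"deltas": [[[0.01,0,0,0,-1],[0.02,0,0,0,-1],[0.03,0,0,0,-1],[0.038,0,0,0,-1],[0.045,0,0,0,-1],[0.052,0,0,0,-1],[0.058,0,0,0,-1],[0.064,0,0,0,-1],[0.068,0,0,0,-1],[0.072,0,0,0,-1],[0.075,0,0,0,-1],[0.077,0,0,0,-1]]]}}

```text
clock: 3.35
position: [0.5734, 0.0644, 0.0221]
ee_rot: [0.002, 0.746, 0.665, -0.0]
contact_force: [-0.4, -7.8, 6.0]
width: 0.0859
gripper_force: 4.2
```

```bash
python3 -c "
from h import *
go([*F(-.086,-.121+.003),.02],TH)
a=snap('wrist','w2.png')"
```

```text
t 3.35 pos [0.5734 0.0644 0.0221] yaw_y -0.1145 tilt [ 0.0024 -0.0034] F [-0.4423 -7.7804  5.9937] w 0.0859 gf 4.176284037530422
rows [ 0.0081 -0.0004  0.0026] twist 0.0012
```

View pics/w2.png

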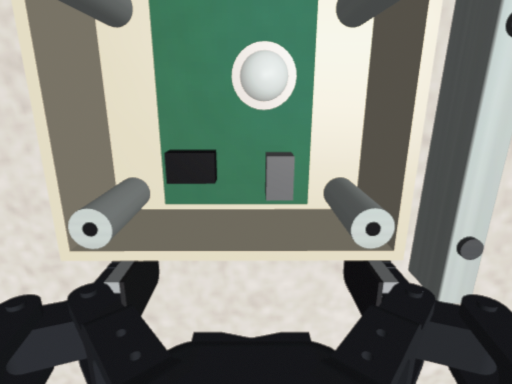

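The fingers now sit along the right wall and the housing is parallel to the fence. I'll press on a little to check it reached the left bar.

Call:
{"name": "move_arm", "arguments": {"deltas": [[[0.003,0,0,0,-1],[0.005,0,0,0,-1],[0.007,0,0,0,-1],[0.008,0,0,0,-1],[0.008,0,0,0,-1]]]}}

```text
clock: 3.9
position: [0.5739, 0.0706, 0.0221]
ee_rot: [0.002, 0.746, 0.665, -0.0]
contact_force: [-1.0, -7.2, 5.7]
width: 0.0853
gripper_force: 4.0
```

```bash
python3 -c "
from h import *
st()"
```

```text
t 3.9 pos [0.5739 0.0706 0.0221] yaw_y -0.1146 tilt [ 0.0019 -0.0034] F [-1.0202 -7.1598  5.6867] w 0.0853 gf 4.040284194052219
```

Call:
{"name": "move_arm", "arguments": {"deltas": [[[0.003,0,0,0,-1],[0.006,0,0,0,-1],[0.008,0,0,0,-1],[0.01,0,0,0,-1],[0.01,0,0,0,-1]]]}}

```text
clock: 4.4
position: [0.5735, 0.0709, 0.0222]
ee_rot: [0.005, 0.746, 0.665, -0.005]
contact_force: [-4.7, -33.1, 9.8]
width: 0.0854
gripper_force: 16.8
```

Contact rose to 33 N, so the housing is against the left bar. Next I'll retreat, lift, and go to the near side with narrower fingers.

Call:
{"name": "move_arm", "arguments": {"deltas": [[[-0.03,0,0,0,-0.4],[-0.05,0,0,0,-0.4],[-0.05,0,-0.06,0,-0.4],[-0.05,0,-0.12,0,-0.4],[-0.05,0,-0.16,0,-0.4],[-0.05,0,-0.16,0,-0.4]]]}}

```text
clock: 5.0
position: [0.5727, 0.041, 0.154]
ee_rot: [0.003, 0.747, 0.665, 0.004]
contact_force: [1.0, 0.4, -0.3]
width: 0.0601
gripper_force: 0.0
```

```bash
python3 -c "
from h import *
go([*F(-.19,-.06),.15],TH+np.pi/2)"
```

```text
t 5.0 pos [0.5727 0.041  0.154 ] yaw_y -0.1166 tilt [0.0107 0.0006] F [ 0.9575  0.404  -0.3206] w 0.0601 gf 0.0
rows [ 0.1098 -0.1329  0.0038] twist -0.7498
```

Call:
{"name": "move_arm", "arguments": {"deltas": [[[0.11,-0.133,0,-0.75,-0.4],[0.11,-0.133,0,-0.75,-0.4],[0.11,-0.133,0,-0.75,-0.4],[0.11,-0.133,0,-0.75,-0.4],[0.11,-0.133,0,-0.75,-0.4],[0.11,-0.133,0,-0.75,-0.4],[0.11,-0.133,0,-0.75,-0.4],[0.11,-0.133,0,-0.75,-0.4],[0.11,-0.133,0,-0.75,-0.4],[0.11,-0.133,0,-0.75,-0.4],[0.11,-0.133,0,-0.75,-0.4],[0.11,-0.133,0,-0.75,-0.4]]]}}

```text
clock: 6.2
position: [0.473, 0.1406, 0.1476]
ee_rot: [-0.001, 0.058, 0.998, 0.0]
contact_force: [-0.8, -0.9, 0.9]
width: 0.0595
gripper_force: 0.0
```

```bash
python3 -c "
from h import *
go([*F(-.19,-.06),.02],TH+np.pi/2)
snap('wrist','w3.png')"
```

```text
t 6.2 pos [0.473  0.1406 0.1476] yaw_y 1.4541 tilt [-0.0023  0.0004] F [-0.7995 -0.9455  0.9297] w 0.0595 gf 0.0
rows [-0.0058  0.0006  0.1595] twist 0.0001
```

View pics/w3.png

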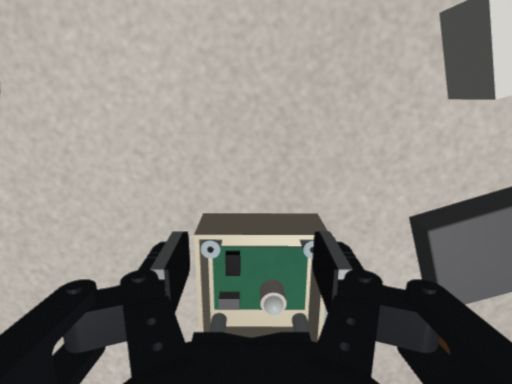

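The wrist view shows the housing's near wall (bottom edge at row 214, columns 200-322) ahead of the fingers' footprint (row 175, column 251). It is clear to descend and push.

Call:
{"name": "move_arm", "arguments": {"deltas": [[[-0.005,0,0.06,0,-0.4],[-0.005,0,0.11,0,-0.4],[-0.005,0,0.15,0,-0.4],[-0.005,0,0.159,0,-0.4],[-0.015,0,0.159,0,-0.4],[-0.025,0,0.159,0,-0.4],[-0.033,0,0.159,0,-0.4],[-0.041,0,0.159,0,-0.4],[-0.048,0,0.159,0,-0.4],[-0.054,0,0.159,0,-0.4],[-0.059,0,0.159,0,-0.4],[-0.063,0,0.159,0,-0.4]]]}}

```text
clock: 7.45
position: [0.5223, 0.1343, 0.0226]
ee_rot: [-0.002, 0.059, 0.998, 0.0]
contact_force: [-6.6, 1.0, 4.3]
width: 0.0595
gripper_force: 3.6
```

Call:
{"name": "move_arm", "arguments": {"deltas": [[[-0.003,0,0,0,-0.4],[-0.006,0,0,0,-0.4],[-0.008,0,0,0,-0.4],[-0.009,0,0,0,-0.4],[-0.009,0,0,0,-0.4]]]}}

```text
clock: 7.95
position: [0.5287, 0.1335, 0.0227]
ee_rot: [-0.002, 0.059, 0.998, 0.0]
contact_force: [-9.0, -0.6, 5.4]
width: 0.0597
gripper_force: 3.8
```

Call:
{"name": "move_arm", "arguments": {"deltas": [[[-0.003,0,0,0,-0.4],[-0.006,0,0,0,-0.4],[-0.008,0,0,0,-0.4],[-0.009,0,0,0,-0.4],[-0.009,0,0,0,-0.4]]]}}

```text
clock: 8.45
position: [0.5285, 0.1335, 0.0226]
ee_rot: [-0.009, 0.059, 0.998, 0.0]
contact_force: [-20.3, 3.9, 17.5]
width: 0.0599
gripper_force: 10.7
```

Call:
{"name": "move_arm", "arguments": {"deltas": [[[0.03,0,0,0,-0.4],[0.055,0,0,0,-0.4],[0.06,0,-0.06,0,-0.6],[0.06,0,-0.12,0,-0.6],[0.06,0,-0.18,0,-0.6],[0.06,0,-0.21,0,-0.6],[0.06,0,-0.21,0,-0.6]]]}}

```text
clock: 9.15
position: [0.4948, 0.1386, 0.1958]
ee_rot: [0.007, 0.059, 0.998, 0.001]
contact_force: [0.9, 0.9, -0.7]
width: 0.0681
gripper_force: 0.0
```

```bash
python3 -c "
from h import *
go([.4555+.0,-.2663,.19],.0695+np.pi/2)"
```

```text
t 9.15 pos [0.4948 0.1386 0.1958] yaw_y 1.4536 tilt [0.0139 0.002 ] F [ 0.9289  0.8897 -0.7122] w 0.0681 gf 0.0
rows [-0.0103 -0.5084  0.0056] twist -0.0891
```

Call:
{"name": "move_arm", "arguments": {"deltas": [[[-0.01,-0.508,0.006,-0.089,-0.6],[-0.01,-0.508,0.006,-0.089,-0.6],[-0.01,-0.508,0.006,-0.089,-0.6],[-0.01,-0.508,0.006,-0.089,-0.6],[-0.01,-0.508,0.006,-0.089,-0.6],[-0.01,-0.508,0.006,-0.089,-0.6],[-0.01,-0.508,0.006,-0.089,-0.6],[-0.01,-0.508,0.006,-0.089,-0.6],[-0.01,-0.508,0.006,-0.089,-0.6],[-0.01,-0.508,0.006,-0.089,-0.6],[-0.01,-0.508,0.006,-0.089,-0.6],[-0.01,-0.508,0.006,-0.089,-0.6]]]}}

```text
clock: 10.35
position: [0.4512, -0.2646, 0.1845]
ee_rot: [-0.0, -0.036, 0.999, 0.001]
contact_force: [0.4, 1.0, 0.2]
width: 0.0686
gripper_force: 0.0
```

```bash
python3 - <<'E'
from h import *
go([.4555,-.2663,.19],.0695+np.pi/2)
w=snap('wrist','w4.png'); t=snap('top','t4.png')
f=cv2.resize(t[135:215,155:235],(400,400),interpolation=cv2.INTER_CUBIC)
f=cv2.convertScaleAbs(f,alpha=1.4)
w2=cv2.resize(w[130:384],(400,198)); w2=w[84:384,50:450]
o=np.zeros((400,800,3),np.uint8);o[:,:400]=f;o[:300,400:]=w2
cv2.imwrite('pics/c4.png',o)
E
```

```text
t 10.35 pos [ 0.4512 -0.2646  0.1845] yaw_y 1.6418 tilt [-0.0002  0.0012] F [0.3874 0.988  0.2349] w 0.0686 gf 0.0
rows [-0.0052 -0.0025 -0.0069] twist 0.0007
```

View pics/c4.png

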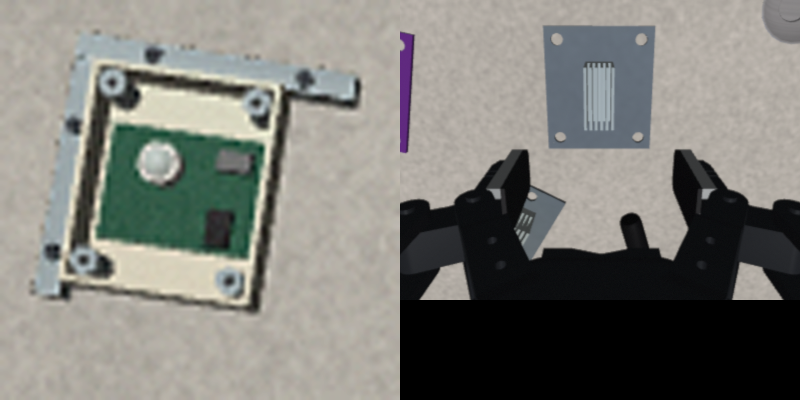

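The left half shows the housing flush along both bars, with bosses at (113,82), (257,102), (230,281) and (84,260). In the right half the cover holes are at wrist pixels (207,123), (291,123), (287,221) and (210,221), with the block between them.

```bash
cat >> h.py <<'E'
def wray(u,v,z,pos,R):
    p=manip.camera_params('wrist');T=p['tool_from_camera']
    d=R@T[:3,:3]@np.array([(u-p['cx'])/p['fx'],(v-p['cy'])/p['fy'],1]);c=pos+R@T[:3,3]
    return (c+d*(z-c[2])/d[2])[:2]
def rect(P,name):
    m=np.mean(P,0); ang=lambda v:np.arctan2(v[1],v[0])
    x=(P[0]+P[1]-P[2]-P[3])/2; y=(P[0]+P[3]-P[1]-P[2])/2
    print(name,m,'len',np.linalg.norm(x),np.linalg.norm(y),'yaw',ang(x),ang([y[1],-y[0]]))
E
python3 - <<'E'
from h import *
g=lambda x,y,z:ray('top',155+(x+.5)/5-.5,135+(y+.5)/5-.5,z)[:2]
rect([g(*q,.05) for q in[(113,82),(257,102),(230,281),(84,260)]],'housing')
print('expected',F(-.065,-.055))
pos,R=st()
# image top = toward robot; image right = tool +y = left. FL=(right,bottom)
rect([wray(*q,.004,pos,R) for q in[(287,221),(210,221),(207,123),(291,123)]],'cover')
E
```

```text
housing [0.6031 0.1318] len 0.10400900212880503 0.08393053418815558 yaw -0.11675558000068036 -0.11707211924997371
expected [0.602 0.131]
t 10.45 pos [ 0.4514 -0.2647  0.1847] yaw_y 1.6424 tilt [0.0001 0.0005] F [ 0.017  -1.1331 -0.0054] w 0.068 gf 0.0
cover [ 0.4587 -0.2658] len 0.1042720064945731 0.08330400666458092 yaw 0.06445305418822445 0.07103504351832816
```

```bash
python3 -c "
from h import *
go([.4572,-.266,.018],.069+np.pi/2)"
```

```text
t 10.45 pos [ 0.4514 -0.2647  0.1847] yaw_y 1.6424 tilt [0.0001 0.0005] F [ 0.017  -1.1331 -0.0054] w 0.068 gf 0.0
rows [-0.0071 -0.0022  0.2083] twist 0.0013
```

Call:
{"name": "move_arm", "arguments": {"deltas": [[[-0.007,-0.002,0.05,0.001,-0.6],[-0.007,-0.002,0.1,0.001,-0.6],[-0.007,-0.002,0.14,0.001,-0.6],[-0.007,-0.002,0.17,0.001,-0.6],[-0.007,-0.002,0.195,0.001,-0.6],[-0.007,-0.002,0.208,0.001,-0.6],[-0.007,-0.002,0.208,0.001,-0.6],[-0.007,-0.002,0.208,0.001,-0.6]]]}}

```text
clock: 11.25
position: [0.4576, -0.2675, 0.0188]
ee_rot: [0.0, -0.034, 0.999, -0.0]
contact_force: [-0.1, 0.2, 0.2]
width: 0.068
gripper_force: 0.0
```

Call:
{"name": "move_arm", "arguments": {"deltas": [[[0,0,0,0,0],[0,0,0,0,0.3],[0,0,0,0,0.6],[0,0,0,0,1],[0,0,0,0,1],[0,0,0,0,1],[0,0,0,0,1],[0,0,0,0,1],[0,0,0,0,1],[0,0,0,0,1]]], "squeeze": 70}}

```text
clock: 12.25
position: [0.4574, -0.2677, 0.0192]
ee_rot: [0.001, -0.033, 0.999, -0.0]
contact_force: [-0.4, 1.5, 6.6]
width: 0.0271
gripper_force: 71.2
```

Call:
{"name": "move_arm", "arguments": {"deltas": [[[0,0,-0.005,0,1],[0,0,-0.02,0,1],[0,0,-0.05,0,1],[0,0,-0.09,0,1],[0,0,-0.14,0,1],[0,0,-0.18,0,1],[0,0,-0.2,0,1],[0,0,-0.2,0,1],[0,0,-0.2,0,1]]]}}

```text
clock: 13.15
position: [0.4563, -0.2673, 0.178]
ee_rot: [-0.0, -0.034, 0.999, 0.0]
contact_force: [-0.4, 0.2, -4.7]
width: 0.027
gripper_force: 70.0
```

```bash
python3 -c "
from h import *
go([.6026,.1314,.17],TH+np.pi/2)"
```

```text
t 13.15 pos [ 0.4563 -0.2673  0.178 ] yaw_y 1.638 tilt [-0.0005  0.0004] F [-0.3854  0.2299 -4.6672] w 0.027 gf 69.978107213974
rows [-0.2159  0.485   0.0101] twist 0.088
```

Lifted: the load is about 4.7 N, which fits a cover of roughly 0.4 kg. I'll carry it over in gentle steps.

Call:
{"name": "move_arm", "arguments": {"deltas": [[[-0.01,0.022,0,0.004,1],[-0.028,0.064,0,0.012,1],[-0.05,0.112,0,0.02,1],[-0.075,0.168,0,0.03,1],[-0.1,0.225,0,0.04,1],[-0.125,0.281,0.004,0.05,1],[-0.15,0.337,0.006,0.06,1],[-0.174,0.39,0.01,0.07,1],[-0.194,0.435,0.01,0.08,1],[-0.207,0.465,0.01,0.088,1],[-0.214,0.48,0.01,0.088,1],[-0.216,0.485,0.01,0.088,1]]]}}

```text
clock: 14.35
position: [0.6026, 0.1319, 0.1684]
ee_rot: [-0.002, 0.057, 0.998, -0.0]
contact_force: [-0.7, -0.4, -2.6]
width: 0.0272
gripper_force: 69.9
```

```bash
python3 -c "
from h import *
go([.6026,.1314,.11],TH+np.pi/2)
w=snap('wrist','w5.png');t=snap('top','t5.png');s=snap('scene','s5.png')
f=cv2.resize(t[130:210,155:235],(400,400),interpolation=cv2.INTER_CUBIC)
o=np.zeros((600,800,3),np.uint8);o[:400,:400]=cv2.convertScaleAbs(f,alpha=1.4);o[:384,400:]=w[:,50:450];o[400:600,:400]=cv2.resize(s[150:250,250:450],(400,200))
cv2.imwrite('pics/c5.png',o)"
```

```text
t 14.35 pos [0.6026 0.1319 0.1684] yaw_y 1.4558 tilt [-0.0031 -0.0006] F [-0.6924 -0.4058 -2.6393] w 0.0272 gf 69.91019010543823
rows [-0.0003 -0.0005  0.073 ] twist 0.0009
```

View pics/c5.png

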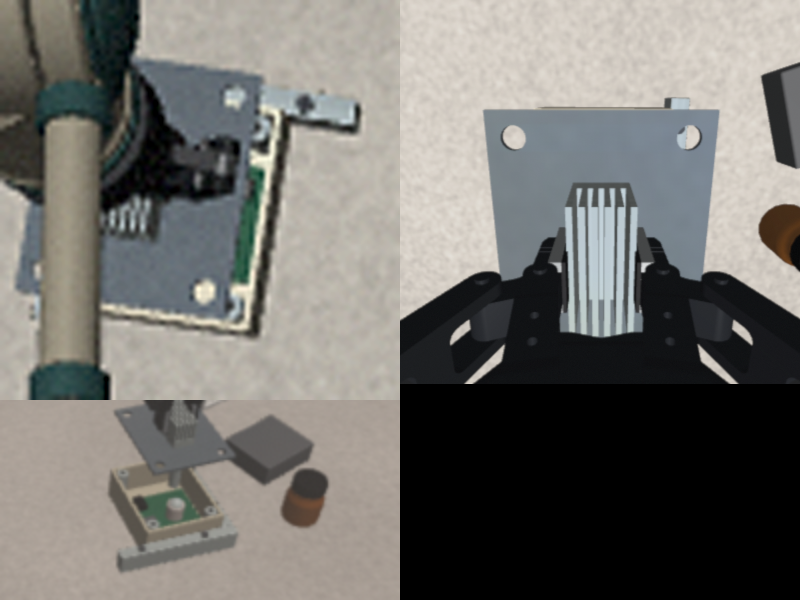

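The wrist view shows the cover held straight, with its near holes at wrist pixels (163,137) and (339,137). The scene inset shows it level above the housing, and the top inset shows two holes at (235,96) and (205,291).

```bash
python3 - <<'E'
from h import *
pos,R=st(); zc=pos[2]-.0192
a=wray(163,137,zc+.004,pos,R);b=wray(339,137,zc+.004,pos,R)  # a: -y side, b: +y side
y=(b-a)/np.linalg.norm(b-a); x=np.array([y[1],-y[0]])
m=(a+b)/2+.052*x
print('sep',np.linalg.norm(b-a),'yaw',np.arctan2(x[1],x[0]),'centre',m,'offset from TCP in tool',R.T@np.array([*(m-pos[:2]),0]))
g=lambda x,y,z:ray('top',155+(x+.5)/5-.5,130+(y+.5)/5-.5,z)[:2]
A=g(235,96,zc+.004);B=g(205,291,zc+.004);v=A-B
print('top: sep',np.linalg.norm(v),'yaw',np.arctan2(v[1],v[0]),'centre',(A+B)/2+.042*np.array([-v[1],v[0]])/np.linalg.norm(v))
E
```

```text
t 14.5 pos [0.6025 0.1299 0.1695] yaw_y 1.4536 tilt [-0.0019 -0.0011] F [-0.1343 -0.5402 -2.8596] w 0.0267 gf 69.91654515266418
sep 0.08408279419972205 yaw -0.11750298782821003 centre [0.6031 0.1304] offset from TCP in tool [-0.0005  0.0006 -0.    ]
top: sep 0.10305555420210404 yaw -0.11572002970692334 centre [0.6007 0.1302]
```

```bash
python3 -c "
from h import *
go([.6032,.131,.080],TH+np.pi/2)"
```

```text
t 14.5 pos [0.6025 0.1299 0.1695] yaw_y 1.4536 tilt [-0.0019 -0.0011] F [-0.1343 -0.5402 -2.8596] w 0.0267 gf 69.91654515266418
rows [-0.0009  0.0016  0.1118] twist -0.0001
```

Call:
{"name": "move_arm", "arguments": {"deltas": [[[-0.001,0.001,0.01,0,1],[-0.001,0.001,0.03,0,1],[-0.001,0.001,0.05,0,1],[-0.001,0.001,0.07,0,1],[-0.001,0.001,0.085,0,1],[-0.001,0.001,0.095,0,1],[-0.001,0.001,0.102,0,1],[-0.001,0.001,0.106,0,1],[-0.001,0.001,0.109,0,1],[-0.001,0.001,0.111,0,1],[-0.001,0.001,0.111,0,1],[-0.001,0.001,0.111,0,1]]]}}

```text
clock: 15.7
position: [0.6043, 0.1319, 0.0817]
ee_rot: [0.0, 0.058, 0.998, 0.0]
contact_force: [-0.5, -0.1, -3.4]
width: 0.0269
gripper_force: 69.9
```

```bash
python3 -c "
from h import *
go([.6032,.131,.080],TH+np.pi/2)
w=snap('wrist','w6.png');t=snap('top','t6.png');s=snap('scene','s6.png')
f=cv2.resize(t[135:205,165:235],(400,400),interpolation=cv2.INTER_CUBIC)
o=np.zeros((600,800,3),np.uint8);o[:400,:400]=cv2.convertScaleAbs(f,alpha=1.4)
o[:200,400:]=cv2.resize(w[90:190,145:245],(400,400))[100:300];o[200:400,400:]=cv2.resize(w[90:190,270:370],(400,400))[100:300]
o[400:600,:400]=cv2.resize(s[170:240,285:425],(400,200),interpolation=cv2.INTER_CUBIC)
o[400:,400:]=w[60:260,50:450]
cv2.imwrite('pics/c6.png',o)"
```

```text
t 15.7 pos [0.6043 0.1319 0.0817] yaw_y 1.454 tilt [0.0007 0.0001] F [-0.546  -0.1443 -3.3754] w 0.0269 gf 69.93549942970276
rows [ 0.0012 -0.0013  0.0022] twist 0.0001
```

View pics/c6.png

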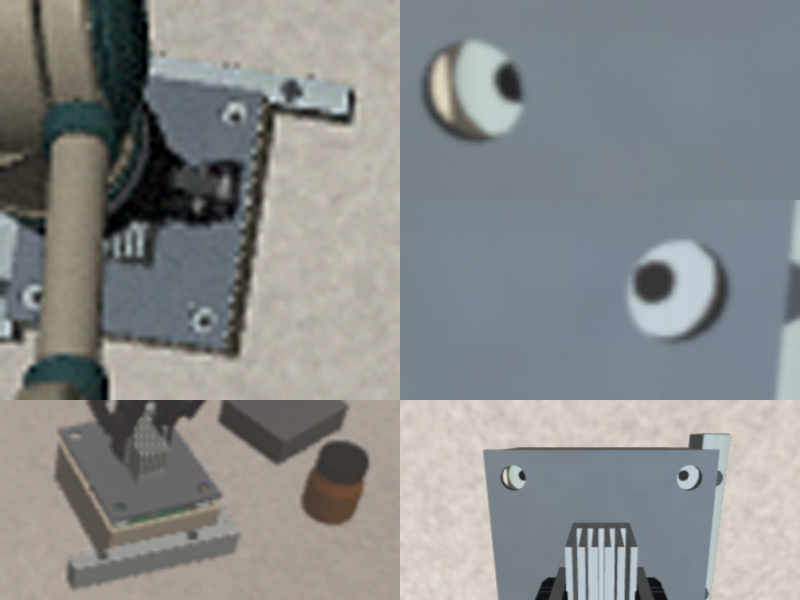

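The wrist insets show both near threads through the holes. Hole centres are at wrist pixels (163.2,137.2) and (339.2,137.5), and thread dots at (172.6,135.8) and (333.2,135.5).

```bash
python3 - <<'E'
from h import *
pos,R=st(); zc=pos[2]-.0192; print('under',zc)
h=[wray(162.9,136.9,zc+.004,pos,R),wray(338.9,137.1,zc+.004,pos,R)]
t=[wray(172.3,135.4,.05,pos,R),wray(332.9,135.1,.05,pos,R)]
print('seps',np.linalg.norm(h[1]-h[0]),np.linalg.norm(t[1]-t[0]))
for a,b in zip(h,t):print('thread-hole in tool',R.T@np.array([*(b-a),0])*1e3)
for v in(h,t):
  d=v[1]-v[0];print(np.arctan2(d[1],d[0])-np.pi/2)
p=manip.camera_params('top')
g=lambda x,y,z:ray('top',165+(x+.5)*70/400-.5,135+(y+.5)*70/400-.5,z)[:2]
A=g(235,114,zc+.004);B=g(204,320,zc+.004);v=A-B
m=(A+B)/2+.042*np.array([-v[1],v[0]])/np.linalg.norm(v)
print('top',np.linalg.norm(v),m,'need (tool mm)',R.T@np.array([*(np.array([.6031,.1318])-m),0])*1e3)
E
```

```text
t 15.85 pos [0.6043 0.1319 0.0817] yaw_y 1.4539 tilt [0.0006 0.0001] F [-0.3459  0.4652 -3.4545] w 0.0269 gf 69.93585705757141
under 0.06251542098977139
seps 0.08401486518966755 0.08495486167684982
thread-hole in tool [-1.2251  0.4365  0.0008]
thread-hole in tool [-0.9726  1.3766  0.0009]
-0.11845220020575398
-0.11546194300675428
top 0.10335137118328842 [0.6017 0.1305] need (tool mm) [-1.2572  1.4953  0.0011]
```

Both cameras agree: shift about 1.1 mm each way and come down 2 mm.

Call:
{"name": "move_arm", "arguments": {"deltas": [[[-0.0007,0.0007,0.0015,0,1],[-0.0014,0.0014,0.0028,0,1],[-0.0014,0.0014,0.0028,0,1],[-0.0014,0.0014,0.0028,0,1],[-0.0014,0.0014,0.0028,0,1],[-0.0014,0.0014,0.0028,0,1]]]}}

```text
clock: 16.45
position: [0.6054, 0.1328, 0.0792]
ee_rot: [0.0, 0.058, 0.998, 0.0]
contact_force: [0.5, -0.3, -2.6]
width: 0.0266
gripper_force: 69.9
```

```bash
python3 -c "
from h import *
st()
w=snap('wrist','w7.png');t=snap('top','t7.png');s=snap('scene','s7.png')
f=cv2.resize(t[135:205,165:235],(400,400),interpolation=cv2.INTER_CUBIC)
o=np.zeros((600,800,3),np.uint8);o[:400,:400]=cv2.convertScaleAbs(f,alpha=1.4)
o[:200,400:]=cv2.resize(w[90:190,145:245],(400,400))[100:300];o[200:400,400:]=cv2.resize(w[90:190,270:370],(400,400))[100:300]
o[400:600,:400]=cv2.resize(s[170:240,285:425],(400,200),interpolation=cv2.INTER_CUBIC)
o[400:,400:]=cv2.resize(t[100:300],(400,200))
cv2.imwrite('pics/c7.png',o)"
```

```text
t 16.45 pos [0.6054 0.1328 0.0792] yaw_y 1.4538 tilt [0.0001 0.0001] F [ 0.5443 -0.3244 -2.5716] w 0.0266 gf 69.93419051170349
```

View pics/c7.png

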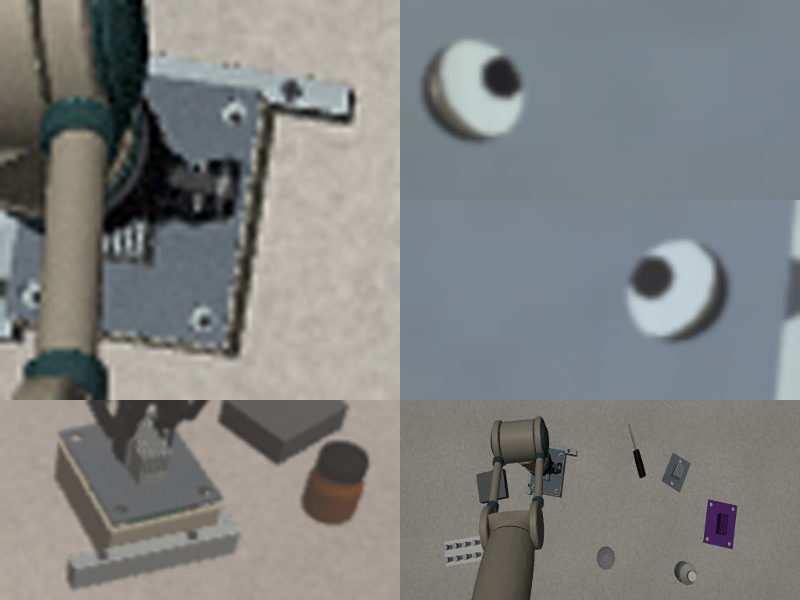

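The thread dots are now symmetric in the holes: (501,76) against hole (473,89), and (651,277) against (677,290). A last numeric check along x.

```bash
python3 - <<'E'
from h import *
pos,R=st(); zc=pos[2]-.0192; print('under',zc)
c=lambda x,y,o,r:(o+(x-400+.5)/4-.5,90+(100+y-r+.5)/4-.5)
h=[wray(*c(473,89,145,0),zc+.004,pos,R),wray(*c(677,290,270,200),zc+.004,pos,R)]
t=[wray(*c(501,76,145,0),.05,pos,R),wray(*c(651,277,270,200),.05,pos,R)]
print(np.linalg.norm(h[1]-h[0]),np.linalg.norm(t[1]-t[0]))
for a,b in zip(h,t):print('thread-hole in tool',R.T@np.array([*(b-a),0])*1e3)
E
```

```text
t 16.6 pos [0.6054 0.1328 0.0792] yaw_y 1.4538 tilt [0.0001 0.0001] F [ 0.4598  1.2662 -2.1162] w 0.0271 gf 69.93440508842468
under 0.05996542488769653
0.08403035258834148 0.0845480004581502
thread-hole in tool [-0.0134 -0.1173 -0.    ]
thread-hole in tool [-0.0232  0.4003  0.    ]
```

Aligned to within 0.5 mm, with a gap of about 10 mm. Handing in.

```bash
python3 -c "
from rig import manip
print(manip.sign_off())"
```

```text
the job is handed in; nothing more can be done
None
```

I pushed the housing flush into the fence corner and am holding the four-hole cover level, about 10 mm above it. The near pair of holes measure within about 0.5 mm of their threads. I handed the job in at about 17 s, and no result came back.

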